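# Ease the lid press down onto a glued shoe box

### The job

The press plate hangs over a freshly glued shoe box, held up by the winch's ratchet. Flick the pawl's thumb lever over to release, take the load on the crank so that the pawl springs off the wheel, then ease the drum back gently until the plate's weight rests on the box, and let go. Do not let the plate drop, do not force it down on the box, do not push the thumb lever hard, and leave the things round about where they are.

Things in the scene. Friction and masses are not known exactly. Their poses are not given: they have to be found in the camera images.
- drum_axis (a point): Point on the winch's upright drum axis, on the steel top plate of its grey housing (260 x 230 mm, 100 mm above the bench). A dark 108 mm ratchet wheel with 16 saw teeth lies flat above it. The frame belongs to the fixed press: z up, +y from the winch to the mast and the box, x away from the robot at zero yaw.
- mast_top (a point): Middle of the top of the press's mast, 352 mm above the bench, 140 mm along +y from the drum axis; the mast is 60 mm (x) by 50 mm (y). Beyond it, 285 mm from the drum axis, stands the yellow-lidded shoe box under the press plate.
- knob_grip (a point): Middle of the upright black crank knob, 28 mm diameter, to be grasped from above: 30 mm above its foot, 25 mm below its top. It spins freely on its pin, so the hand need not turn. It stands on the flat crank arm, 100 mm from the drum axis, and travels on a level circle round it.
- drum (a joint): Drum, wheel and crank, rad; plus = winding up, anticlockwise from above, lifts the plate 40 mm per rad. The load turns it to minus (6 to 10 N at the knob; with the pawl off and no hand it runs away) until the plate lies on the box, 0.8 to 1.4 rad back: unknown, as the box's height differs. Then the load at the knob is gone; turning on squeezes the box with 2.5 times your force.
- pawl_lever (a joint): Pawl's thumb lever, rad: 0 = hold, 1.0 = release (end stop), growing clockwise from above. It stays where put and takes about 4 N at its pin. A spring urges the pawl to follow it, but while the wheel's load lies on the pawl it stays jammed in the teeth; it springs off when, with the lever at release, the drum is wound up 0.03 to 0.1 rad.
- lever_pin (a point): Middle of the upright steel pin at the thumb lever's end: 12 mm diameter, its top 14 mm above this point, the lever's flat arm 15 mm below it. It is pushed along its arc of 50 mm radius about lever_pivot, at hold roughly towards -y of drum_axis.
- lever_pivot (a point): Pivot of pawl and thumb lever, on the winch's top plate; a fixed point. Axes as drum_axis. Seen from it, the pin at hold stands 30 degrees from +x towards +y, and at release 27 degrees from +x towards -y.
- pawl_nose (a point): Middle of the pawl's nose, the 6 mm round end that sits in the teeth: about 46 mm from the drum axis when in the teeth, over 60 mm when the pawl has sprung off.
- press_plate: Dark steel plate 260 x 160 x 16 mm with a grey hub, about 2 kg, on the mast; moves up and down only. Origin: middle of its underside, 220 mm above the bench when the drum reads 0. The shoe box's top is 168 to 188 mm above the bench; its lid gives 1 mm per 8 N.
- glue: Bystander: grey glue bottle, 52 mm diameter, 110 mm tall, origin at its foot, standing loose beside the winch.
- tape_roll: Bystander: loose roll of brown tape lying flat, 84 mm diameter, 36 mm high, origin at its foot.
- parts_bin: Bystander: loose open blue plastic bin 110 x 150 x 60 mm, origin at its foot.

How it is judged:
By the outcome, as a careful person would: the job done as asked, in the order asked, and still so for the second after the job is handed in, with the robot touching nothing.
It also fails if it takes over 69 s, if anything falls off the work surface, if the arm or the gripper's body presses on something with over 40 N, if the wrist force passes 120 N, or if a joint passes its speed limit or range.

### The arm

A 6-joint arm with a two-finger parallel gripper is mounted at the origin on the work surface. World frame = base frame: x ahead of the robot, y to its left, z up, the work surface at z = 0. Lengths are in m, angles in rad, forces in N, time in s.
With the tool pointing down it reaches from about 0.25 to 0.725 m from the base axis. Payload 4 kg.
Tool frame: the origin (TCP) lies at the very end of the fingers, on their centre line; the grasp point (between the pads) lies 19 mm behind it; x points along the fingers, y is the direction in which the jaws open and shut, and the axes are right-handed (so a half turn about x gives the same grasp; the last joint's range is limited). The gripper opens to 85 mm and grips with 20 to 120 N. Pads are 22 mm wide; open, the fingers measure 114 mm over their backs; the gripper's body (76 mm by 85 mm) begins 54 mm behind the grasp point. The pads swing forward as they close: fully open they stand 13 mm farther back than shut.
Start: joints at [1.19, 0.241, 0.005, 1.335, 0, 1.571], TCP at [0.186, 0.464, 0.231] pointing down, gripper open.
Joint ranges: [-2.72, 2.72], [-1.05, 1.87], [-1.09, 1.28], [-1.99, 2.15], [-1.42, 1.44], [-3.14, 3.14]. Speed limits (rad/s): [2.79, 2.79, 3.14, 3.14, 3.14, 3.14].

### API

Orientations are given as a unit quaternion [x, y, z, w].
In Python, from workcell import get_obs, camera, job_done gives the robot as it stands. The module is installed in compiled form; this text tells all that it offers.
- The arm moves only by the tool arm_command, never from a script. Its argument "motion" is a list of rows, each an object of numbers: "x", "y", "z": the shift along the tool's x, y, z in m; "roll": the turn about the tool's x in rad; "fingers": the opening, from 0 (shut) to 1 (fully open). A call has 1 to 20 rows; each row shifts and turns the pose as measured when the row begins, along the tool's axes as they then stand; what a row does not reach is not made up. A row lasts 1/12 s, in which the tool goes at most 41.7 mm and 7.16 degrees, less where a joint would pass 70% of its speed; a pose out of reach is approached as far as the arm can. A call is refused whole if a number of a shift passes 0.0417 or a number of a turn 0.125, either way. A call with a gripper value outside its range is refused whole. The fingers move at their own pace and stop on an object; the grip force is fixed at half the most. Time passes only in rows, so rows that do not move let the fingers close. It gives the time, the measured TCP pose, the force and the opening at its end, in the units of the state.
- get_obs(): the state, without advancing time (a new reading comes with each control period).
- camera(name): name is "scene" or "side" or "wrist"; returns a dict with "frame" (420x560x3 uint8, red, green, blue), "intrinsics" (3x3 intrinsics, pixels), "rvec" (rotation vector, rad) and "tvec" (3), from world to camera coordinates, as OpenCV has them. Camera axes: x right, y down, z forward; pixel columns grow to the right and rows downward; lengths in m; the calibration is good to about 2 mm. The wrist camera is an equidistant fisheye: a pixel r from the principal point sees the ray r / f radians off the axis. A picture is of the moment at which its call begins. There is no depth.
- job_done(): hands the job in, once; it reports no verdict.
The state is a dict: "clock": time; "joint_pos": joint angles; "joint_vel": joint speeds; "tau": joint torques, N m; "eef_pos": TCP position; "tool_rot": TCP orientation; "ft_force": force on the tool from outside, world axes, zero at the start; "ft_torque": the same for the moment, N m; "grip_width": finger opening in m.
Only numpy, scipy, OpenCV 4.12 (cv2) and the standard library are available. Lean on these libraries where they do the work, as an engineer would, in place of code of your own. Each camera call takes 0.05 s, during which the arm holds its last target.

## Working session

There is one attempt and no reset: what is moved stays moved. The work goes in short steps, Python scripts to look and compute and a tool call to move; the robot and the scene stay as the last step left them, time stands still between calls to the robot, and variables do not carry over. Pictures are saved under pics/ and viewed, and the job is handed in when it is done.

Besides the shell and the picture viewer there is one more tool, called after "Request:" as name(argument=value, ...), one argument or row to a line, values as JSON. arm_command: Moves the arm, as the interface text tells. Its arguments: {"type":"object","properties":{"motion":{"type":"array","items":{"type":"object","properties":{"x":{"type":"number"},"y":{"type":"number"},"z":{"type":"number"},"roll":{"type":"number"},"fingers":{"type":"number"}}}}},"required":["motion"]}

```bash
mkdir -p pics
cat > h.py <<'E'
import numpy as np, cv2
from workcell import get_obs, camera
def ray(c,u,v):
    K=c['intrinsics'];R=cv2.Rodrigues(np.array(c['rvec'],float))[0];t=np.array(c['tvec'],float).ravel()
    o=-R.T@t
    if c.get('fish'):
        x=(u-K[0][2])/K[0][0];y=(v-K[1][2])/K[1][1];r=np.hypot(x,y)
        d=np.array([np.sin(r)*x/max(r,1e-9),np.sin(r)*y/max(r,1e-9),np.cos(r)])
    else: d=np.linalg.inv(np.array(K))@np.array([u,v,1.])
    d=R.T@d
    return o,d/np.linalg.norm(d)
def onz(c,u,v,z):
    o,d=ray(c,u,v);return o+d*(z-o[2])/d[2]
def tri(r1,r2):
    o1,d1=r1;o2,d2=r2
    A=np.stack([d1,-d2],1);s=np.linalg.lstsq(A,o2-o1,rcond=None)[0]
    p,q=o1+s[0]*d1,o2+s[1]*d2
    return (p+q)/2,np.linalg.norm(p-q)
def proj(c,P):
    P=np.atleast_2d(np.array(P,float))
    R=np.array(c['rvec'],float);t=np.array(c['tvec'],float)
    if c.get('fish'):
        return cv2.fisheye.projectPoints(P[None],R.reshape(3,1),t.reshape(3,1),np.array(c['intrinsics'],float),np.zeros(4))[0][0]
    return cv2.projectPoints(P,R,t,np.array(c['intrinsics'],float),None)[0][:,0]
def cam(n,tag):
    c=camera(n);c['fish']=n=='wrist'
    cv2.imwrite(f'pics/{n}_{tag}.png',cv2.cvtColor(c['frame'],cv2.COLOR_RGB2BGR))
    np.save(f'pics/{n}_{tag}.npy',c,allow_pickle=True);return c
def load(n,tag): return np.load(f'pics/{n}_{tag}.npy',allow_pickle=True).item()
E
python3 - <<'E'
from h import *
print(get_obs())
for n in('scene','side','wrist'):
    c=cam(n,'0');print(n,c['intrinsics'],ray(c,280,210))
E
```

```text
{'clock': 0.0, 'joint_pos': array([1.19003169e+00, 2.41426862e-01, 3.72665817e-03, 1.33516131e+00,
       1.15105967e-06, 1.57079882e+00]), 'joint_vel': array([ 4.43027501e-04, -1.88099446e-04,  3.59487777e-04,  3.38924243e-04,
       -3.50176959e-05,  6.16248206e-04]), 'tau': array([ 5.88949897e-04, -3.72319543e+01,  2.52409565e+01,  1.70497724e-02,
       -1.06959551e-04, -2.96640067e-06]), 'eef_pos': array([0.18558608, 0.46361887, 0.23040692]), 'tool_rot': array([ 0.13309278,  0.69446878, -0.13452655,  0.69419164]), 'ft_force': array([ 1.03074743,  0.11621437, -0.6466682 ]), 'ft_torque': array([ 0.03232077,  0.01640072, -0.02719461]), 'grip_width': 0.08541309909716881}
scene [[402.83635401   0.         281.25087683]
 [  0.         402.83635401 204.80479624]
 [  0.           0.           1.        ]] (array([1.38316409, 0.01475079, 0.85832252]), array([-0.78277118, -0.02673688, -0.62173501]))
side [[532.38225302   0.         273.69423303]
 [  0.         532.38225302 223.10904065]
 [  0.           0.           1.        ]] (array([0.45162597, 0.88154748, 1.22681686]), array([ 0.07502326, -0.67843253, -0.73082201]))
wrist [[325.1922621    0.         283.89258829]
 [  0.         325.1922621  207.25112757]
 [  0.           0.           1.        ]] (array([0.12441771, 0.48891383, 0.37365392]), array([ 0.24994561, -0.1144228 , -0.96147523]))
```

View pics/scene_0.png

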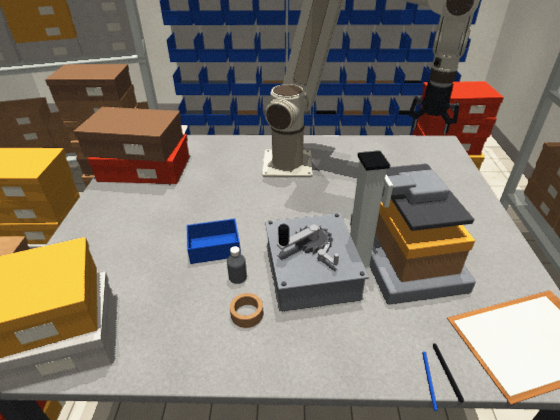

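View pics/side_0.png

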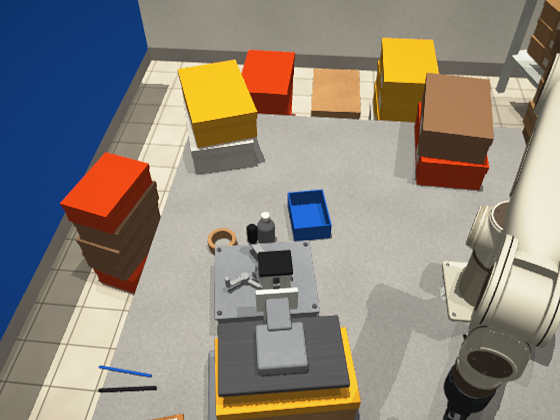

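View pics/wrist_0.png

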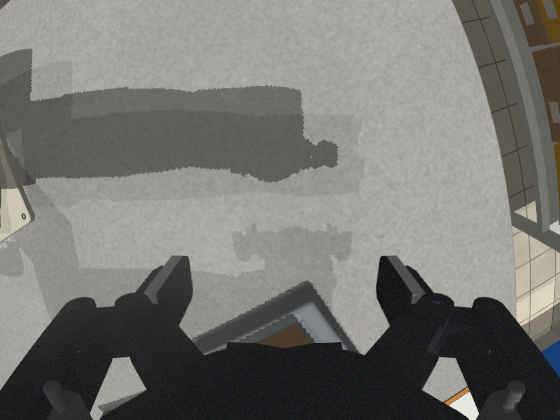

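The scene view has the mast top at about (374,160), the winch plate at (315,245), the black knob at (284,235) and the lever and pawl at about (325,255). I'll zoom in on these.

Run:
```python
from h import *
c=load('scene','0')['frame'][205:315,225:385];cv2.imwrite('pics/z1.png',cv2.cvtColor(cv2.resize(c,None,fx=5,fy=5,interpolation=cv2.INTER_CUBIC),cv2.COLOR_RGB2BGR))
c=load('side','0')['frame'][200:330,200:330];cv2.imwrite('pics/z2.png',cv2.cvtColor(cv2.resize(c,None,fx=4.6,fy=4.6,interpolation=cv2.INTER_CUBIC),cv2.COLOR_RGB2BGR))
```

```text
(no output)
```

View pics/z1.png

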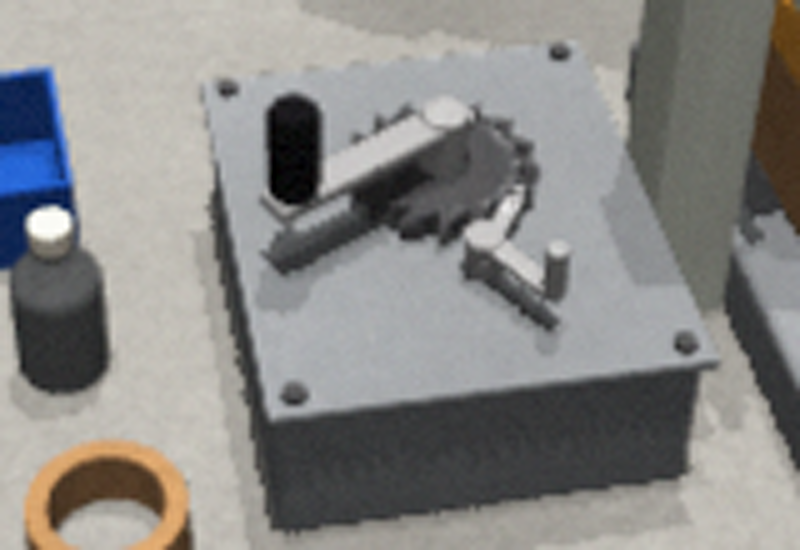

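View pics/z2.png

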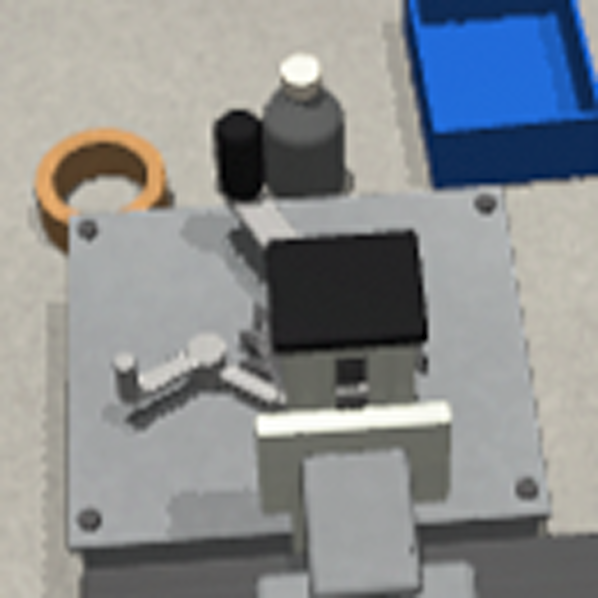

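Run:
```python
from h import *
s=load('scene','0');d=load('side','0')
S=lambda u,v:(225+(u+.5)/5-.5,205+(v+.5)/5-.5)
D=lambda u,v:(200+(u+.5)/4.6-.5,200+(v+.5)/4.6-.5)
print('bolts')
for a,b in zip([(228,88),(560,51),(686,343),(294,393)],[(486,203),(527,488),(90,519),(88,230)]):
    print(onz(s,*S(*a),.103).round(4),onz(d,*D(*b),.103).round(4),tri(ray(s,*S(*a)),ray(d,*D(*b))))
m=np.array([onz(d,*D(*p),.352) for p in [(270,238),(415,230),(425,340),(278,348)]]);print('mast',m.round(4),m.mean(0))
ms=onz(s,374,160,.352);print(ms)
for n,a,b in [('pin top',(558,246),(125,359)),('pivot',(486,235),(207,347)),('knobtop',(294,100),(240,120))]:
    print(n,tri(ray(s,*S(*a)),ray(d,*D(*b))))
for z in(.14,.15,.16,.17):print('hub',z,onz(s,*S(447,108),z))
```

```text
bolts
[ 0.4895 -0.0447  0.103 ] [ 0.4855 -0.0431  0.103 ] (array([ 0.48568089, -0.04520416,  0.10004831]), np.float64(0.0006159415209854989))
[0.4531 0.1507 0.103 ] [0.4493 0.1529 0.103 ] (array([0.44933358, 0.15112106, 0.10005045]), np.float64(0.00022552124084234502))
[0.6846 0.1939 0.103 ] [0.6806 0.196  0.103 ] (array([0.68138997, 0.19442147, 0.09991632]), np.float64(0.0007054868711909995))
[ 0.7203 -0.002   0.103 ] [7.172e-01 4.000e-04 1.030e-01] (array([ 0.71781952, -0.00202813,  0.100068  ]), np.float64(0.00019209227832575943))
mast [[0.5746 0.192  0.352 ]
 [0.5091 0.1809 0.352 ]
 [0.4991 0.2423 0.352 ]
 [0.563  0.253  0.352 ]] [0.53646051 0.21705594 0.352     ]
[0.55083188 0.2128342  0.352     ]
pin top (array([0.66921543, 0.12717256, 0.15502143]), np.float64(0.0004661859600716761))
pivot (array([0.631514  , 0.09489781, 0.12596807]), np.float64(0.0019249103030916637))
knobtop (array([ 0.62226995, -0.00321817,  0.20766176]), np.float64(0.00021841518507013862))
hub 0.14 [0.54865806 0.07833429 0.14      ]
hub 0.15 [0.56027549 0.07744912 0.15      ]
hub 0.16 [0.57189292 0.07656395 0.16      ]
hub 0.17 [0.58351035 0.07567879 0.17      ]
```

Run:
```python
from h import *
from scipy.spatial.transform import Rotation as Rn
s=load('scene','0');d=load('side','0')
print('tool axes cols\n',Rn.from_quat(get_obs()['tool_rot']).as_matrix().round(4))
def blob(c,x0,y0,x1,y1,f):
    im=c['frame'][y0:y1,x0:x1].astype(int);m=f(im).astype(np.uint8)
    n,l,st,ce=cv2.connectedComponentsWithStats(m);k=1+np.argmax(st[1:,4]);
    cs,_=cv2.findContours((l==k).astype(np.uint8),0,2);r=cv2.minAreaRect(cs[0])
    return ce[k]+[x0,y0],st[k],cv2.boxPoints(r)+[x0,y0]
dark=lambda im:im.max(2)<40
for n,c,b in(('scene',s,(350,145,400,175)),('side',d,(250,245,300,285))):
    ce,st,bx=blob(c,*b,dark);print(n,ce,st,[onz(c,*p,.352)[:2].round(4) for p in bx],onz(c,*ce,.352))
    for z in(.355,.36,.365,.37):print(z,onz(c,*ce,z))
yaw=np.arctan2(.0432,.2321);print('yaw',np.degrees(yaw))
# glue, tape, bin rough
S=lambda u,v:(225+(u+.5)/5-.5,205+(v+.5)/5-.5)
print('glue cap',onz(s,*S(50,218),.11),'tape',onz(s,*S(108,490),.036),'bin corners',[onz(s,u,v,.06)[:2].round(3) for u,v in((187,228),(237,222),(240,245),(192,252))])
```

```text
tool axes cols
 [[-6.000e-04  3.717e-01  9.284e-01]
 [-1.500e-03  9.284e-01 -3.717e-01]
 [-1.000e+00 -1.600e-03  0.000e+00]]
scene [372.99056604 160.50707547] [  8   7  31  18 424] [array([0.5184, 0.1783]), array([0.506 , 0.2517]), array([0.5856, 0.2404]), array([0.5966, 0.1717])] [0.55316626 0.21006827 0.352     ]
0.355 [0.55808407 0.208911   0.355     ]
0.36 [0.5662804  0.20698221 0.36      ]
0.365 [0.57447674 0.20505343 0.365     ]
0.37 [0.58267307 0.20312464 0.37      ]
side [274.7302799  263.24173028] [  8   6  35  26 786] [array([0.576 , 0.1947]), array([0.5072, 0.182 ]), array([0.4984, 0.2435]), array([0.5647, 0.2557])] [0.53679946 0.21977399 0.352     ]
0.355 [0.53650737 0.2220434  0.355     ]
0.36 [0.53602056 0.22582576 0.36      ]
0.365 [0.53553376 0.22960811 0.365     ]
0.37 [0.53504695 0.23339047 0.37      ]
yaw 10.543622724117121
glue cap [ 0.60641493 -0.13445416  0.11      ] tape [ 0.72736558 -0.09687626  0.036     ] bin corners [array([ 0.469, -0.299]), array([ 0.439, -0.15 ]), array([ 0.541, -0.13 ]), array([ 0.572, -0.263])]
```

Request:
arm_command(
  motion=[
    {"x":-0.04,"roll":0.12,"fingers":0},
    {"x":-0.04,"roll":0.12,"fingers":0},
    {"x":-0.04,"roll":0.12,"fingers":0},
    {"x":-0.04,"roll":0.12,"fingers":0},
    {"x":-0.04,"roll":0.12,"fingers":0},
    {"roll":0.12,"fingers":0},
    {"roll":0.12,"fingers":0},
    {"roll":0.12,"fingers":0},
    {"roll":0.05,"fingers":0},
  ],
)

```text
schema error: expected keys x, y, z, roll, fingers
```

```bash
cat >> h.py <<'E'
from scipy.spatial.transform import Rotation as Rn
PY=np.radians(10.54)
ex=np.array([np.cos(PY),np.sin(PY),0]);ey=np.array([-np.sin(PY),np.cos(PY),0])
def st():
    o=get_obs();M=Rn.from_quat(o['tool_rot']).as_matrix()
    print('t',round(o['clock'],2),'pos',o['eef_pos'].round(4),'ztool ang',np.degrees(np.arctan2(M[1,2],M[0,2])).round(2),'down',M[:,0].round(3),'F',o['ft_force'].round(2),'w',round(o['grip_width'],4),'j',o['joint_pos'].round(2));return o,M
def to(target):
    o,M=st();v=M.T@(np.array(target)-o['eef_pos']);print('tool shift mm',(v*1e3).round(1),'rows',(np.abs(v).max()/.04).round(1));return v
E
python3 -c "
from h import *
to([.66,.15,.43])"
```

```text
t 0.15 pos [0.1857 0.4638 0.2306] ztool ang -21.82 down [-0.001 -0.001 -1.   ] F [-0.96 -0.6  -0.8 ] w 0.0857 j [ 1.19  0.24  0.    1.34 -0.    1.57]
tool shift mm [-199.2 -115.3  557. ] rows 13.9
```

All keys are needed in every row.

Request:
arm_command(
  motion=[
    {"x":-0.04,"y":0,"z":0,"roll":0.12,"fingers":0},
    {"x":-0.04,"y":0,"z":0,"roll":0.12,"fingers":0},
    {"x":-0.04,"y":0,"z":0,"roll":0.12,"fingers":0},
    {"x":-0.04,"y":0,"z":0,"roll":0.12,"fingers":0},
    {"x":-0.04,"y":0,"z":0,"roll":0.12,"fingers":0},
    {"x":0,"y":0,"z":0,"roll":0.12,"fingers":0},
    {"x":0,"y":0,"z":0,"roll":0.12,"fingers":0},
    {"x":0,"y":0,"z":0,"roll":0.12,"fingers":0},
    {"x":0,"y":0,"z":0,"roll":0.05,"fingers":0},
  ],
)

```text
clock: 0.9
eef_pos: [0.1841, 0.4599, 0.433]
tool_rot: [0.458, 0.531, -0.471, 0.536]
ft_force: [0.5, 0.3, 0.5]
grip_width: -0.0004
```

```bash
python3 -c "
from h import *
to([.64,.14,.43])"
```

```text
t 0.9 pos [0.1841 0.4599 0.433 ] ztool ang -82.09 down [-0.007 -0.018 -1.   ] F [0.5  0.28 0.53] w -0.0004 j [1.19 0.27 0.56 1.89 0.   2.62]
tool shift mm [  5.5 407.6 379.5] rows 10.2
```

Request:
arm_command(
  motion=[
    {"x":0,"y":0.029,"z":0.027,"roll":0,"fingers":0},
    {"x":0,"y":0.029,"z":0.027,"roll":0,"fingers":0},
    {"x":0,"y":0.029,"z":0.027,"roll":0,"fingers":0},
    {"x":0,"y":0.029,"z":0.027,"roll":0,"fingers":0},
    {"x":0,"y":0.029,"z":0.027,"roll":0,"fingers":0},
    {"x":0,"y":0.029,"z":0.027,"roll":0,"fingers":0},
    {"x":0,"y":0.029,"z":0.027,"roll":0,"fingers":0},
    {"x":0,"y":0.029,"z":0.027,"roll":0,"fingers":0},
    {"x":0,"y":0.029,"z":0.027,"roll":0,"fingers":0},
    {"x":0,"y":0.029,"z":0.027,"roll":0,"fingers":0},
    {"x":0,"y":0.029,"z":0.027,"roll":0,"fingers":0},
    {"x":0,"y":0.029,"z":0.027,"roll":0,"fingers":0},
    {"x":0,"y":0.029,"z":0.027,"roll":0,"fingers":0},
    {"x":0,"y":0.029,"z":0.027,"roll":0,"fingers":0},
  ],
)

```text
clock: 2.07
eef_pos: [0.6304, 0.134, 0.4182]
tool_rot: [0.449, 0.538, -0.471, 0.536]
ft_force: [0.6, -0.5, 1.5]
grip_width: 0.0003
```

```bash
python3 -c "
from h import *
to([.665,.16,.25]);cam('wrist','1')"
```

```text
t 2.07 pos [0.6304 0.134  0.4182] ztool ang -81.12 down [-0.023 -0.021 -1.   ] F [ 0.63 -0.52  1.46] w 0.0003 j [ 0.22  0.72  1.28  2.15 -0.02  1.63]
tool shift mm [166.8  42.4 -23.2] rows 4.2
```

View pics/wrist_1.png

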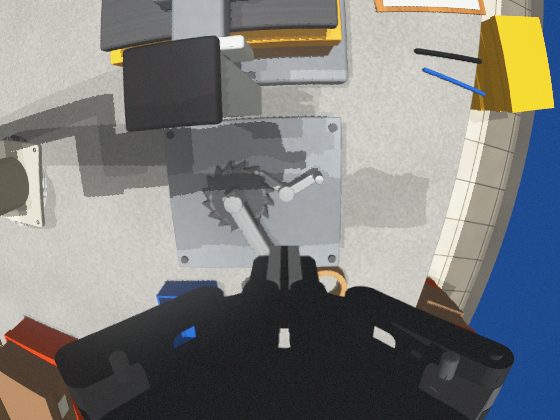

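The wrist view shows the wheel and hub near (233,204), the pivot at (286,194), the pin at (319,178) and the plate bolts at the corners. I'll refine these.

Run:
```python
from h import *
c=load('wrist','1')['frame'][110:270,160:350];cv2.imwrite('pics/z3.png',cv2.cvtColor(cv2.resize(c,None,fx=4,fy=4,interpolation=cv2.INTER_CUBIC),cv2.COLOR_RGB2BGR))
```

```text
(no output)
```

View pics/z3.png

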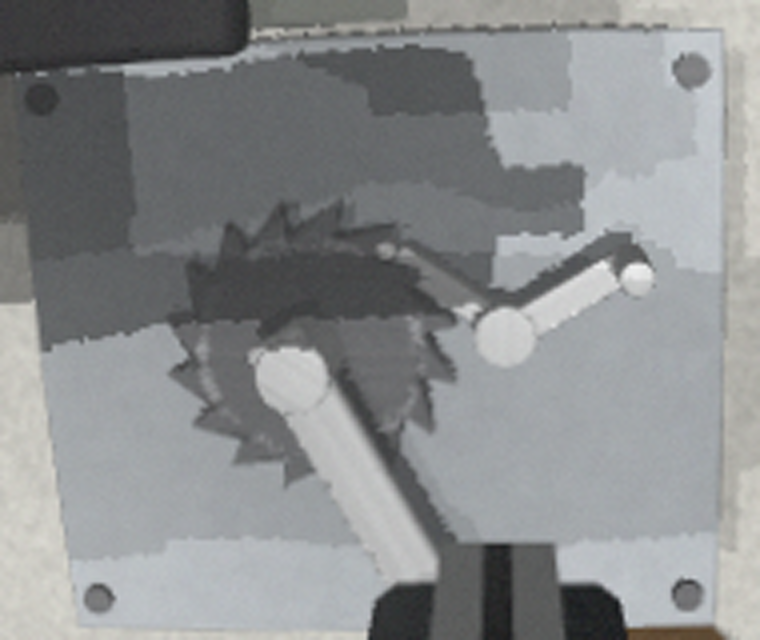

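Run:
```python
from h import *
s=load('scene','0');d=load('side','0');w=load('wrist','1')
S=lambda u,v:(225+(u+.5)/5-.5,205+(v+.5)/5-.5)
D=lambda u,v:(200+(u+.5)/4.6-.5,200+(v+.5)/4.6-.5)
W=lambda u,v:(160+(u+.5)/4-.5,110+(v+.5)/4-.5)
for n,a in(('b1',(98,598)),('b4',(688,594)),('b3',(690,70)),('b2',(42,99))):print(n,onz(w,*W(*a),.101).round(4))
for n,a,b in(('hub',(447,108),(293,380)),('pin',(558,246),(637,278)),('piv',(486,235),(506,337))):
    print(n,tri(ray(s,*S(*a)),ray(w,*W(*b))))
for n,b in(('pin',(125,359)),('piv',(207,347))):
    print(n,tri(ray(d,*D(*b)),ray(w,*W(*dict(pin=(637,278),piv=(506,337))[n]))))
# wheel tips
tips=[(290,203),(347,200),(232,222),(193,263),(170,318),(170,372),(197,424),(236,464),(288,486),(434,431),(455,381)]
P=np.array([onz(w,*W(*t),.125)[:2] for t in tips])
A=np.c_[2*P,np.ones(len(P))];x=np.linalg.lstsq(A,(P**2).sum(1),rcond=None)[0];print('wheel',x[:2],np.sqrt(x[2]+x[:2]@x[:2]))
print('nose',onz(w,*W(387,250),.125))
```

```text
b1 [ 0.4874 -0.0452  0.101 ]
b4 [ 0.7205 -0.0017  0.101 ]
b3 [0.6827 0.1949 0.101 ]
b2 [0.4511 0.1515 0.101 ]
hub (array([0.56635071, 0.07687966, 0.15530277]), np.float64(0.00023522182949588618))
pin (array([0.67076071, 0.12766545, 0.15609105]), np.float64(0.0010975141787854426))
piv (array([0.63359046, 0.09529743, 0.12716399]), np.float64(0.00028943574283259404))
pin (array([0.66983161, 0.12813078, 0.15656438]), np.float64(0.002066368049378599))
piv (array([0.63229966, 0.09452348, 0.12625116]), np.float64(0.0026513475890716366))
wheel [0.56721803 0.07984568] 0.05219963608641385
nose [0.58876478 0.11836693 0.125     ]
```

Request:
arm_command(
  motion=[
    {"x":0.038,"y":0.01,"z":-0.005,"roll":0,"fingers":0},
    {"x":0.038,"y":0.01,"z":-0.005,"roll":0,"fingers":0},
    {"x":0.038,"y":0.01,"z":-0.005,"roll":0,"fingers":0},
    {"x":0.038,"y":0.01,"z":-0.005,"roll":0,"fingers":0},
    {"x":0,"y":0,"z":0,"roll":0,"fingers":0},
  ],
)

```text
clock: 2.53
eef_pos: [0.6681, 0.1435, 0.2593]
tool_rot: [0.451, 0.534, -0.478, 0.532]
ft_force: [-1.9, 0.2, -1.9]
grip_width: 0.0002
```

```bash
python3 -c "
from h import *
to([.665,.158,.19])"
```

```text
t 2.53 pos [0.6681 0.1435 0.2593] ztool ang -82.15 down [-0.027 -0.027 -0.999] F [-1.86  0.25 -1.95] w 0.0002 j [ 0.22  0.67  0.74  1.68 -0.02  1.66]
tool shift mm [ 69.    1.  -16.3] rows 1.7
```

Request:
arm_command(
  motion=[
    {"x":0.035,"y":0,"z":-0.008,"roll":0,"fingers":0},
    {"x":0.035,"y":0,"z":-0.008,"roll":0,"fingers":0},
    {"x":0,"y":0,"z":0,"roll":0,"fingers":0},
  ],
)

```text
clock: 2.78
eef_pos: [0.663, 0.1563, 0.1945]
tool_rot: [0.45, 0.534, -0.479, 0.531]
ft_force: [-1.2, 0.5, -3.1]
grip_width: -0.0001
```

```bash
python3 -c "
from h import *
to([.665,.158,.138]);cam('side','2');cam('wrist','2')
import numpy as np
a=cv2.imread('pics/wrist_2.png')[100:300,180:420];b=cv2.imread('pics/side_2.png')[180:380,160:400]
cv2.imwrite('pics/z4.png',cv2.resize(np.vstack([a[:150],b[:150]]),None,fx=2,fy=2))"
```

```text
t 2.78 pos [0.663  0.1563 0.1945] ztool ang -82.19 down [-0.03  -0.028 -0.999] F [-1.25  0.54 -3.06] w -0.0001 j [ 0.24  0.67  0.57  1.51 -0.02  1.68]
tool shift mm [56.3  4.1 -2.8] rows 1.4
```

View pics/z4.png

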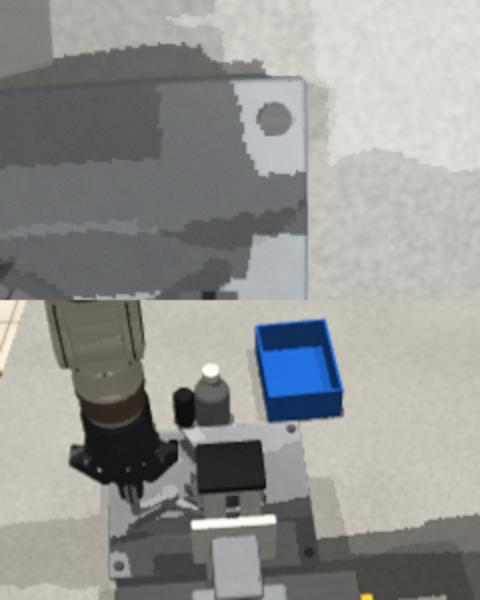

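Request:
arm_command(
  motion=[
    {"x":0.02,"y":0.002,"z":-0.001,"roll":0,"fingers":0},
    {"x":0.02,"y":0.002,"z":-0.001,"roll":0,"fingers":0},
    {"x":0.012,"y":0,"z":-0.001,"roll":0,"fingers":0},
    {"x":0.003,"y":0,"z":0,"roll":0,"fingers":0},
  ],
)

```text
clock: 3.22
eef_pos: [0.6822, 0.1598, 0.1691]
tool_rot: [0.465, 0.523, -0.466, 0.541]
ft_force: [-0.5, 0.6, 0.4]
grip_width: 0.0002
```

```bash
python3 -c "
from h import *
to([.6675,.146,.139]);cam('side','3');cam('scene','3')
a=cv2.imread('pics/scene_3.png')[190:310,240:400];b=cv2.imread('pics/side_3.png')[200:320,180:340]
cv2.imwrite('pics/z4.png',cv2.resize(np.vstack([a,b]),None,fx=2.5,fy=2.5,interpolation=2))"
```

```text
t 3.22 pos [0.6822 0.1598 0.1691] ztool ang -82.34 down [ 0.018 -0.018 -1.   ] F [-0.52  0.58  0.39] w 0.0002 j [ 0.24  0.67  0.52  1.4  -0.02  1.68]
tool shift mm [ 30.1 -16.9  11.1] rows 0.8
```

View pics/z4.png

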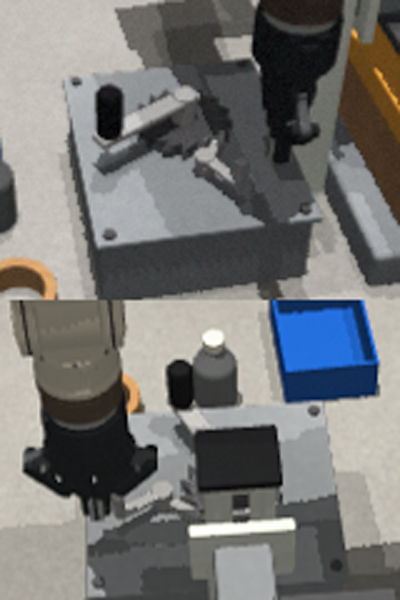

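```bash
python3 -c "
from h import *
o,M=st();print(o['tau'],o['joint_vel'])
c=camera('scene');a=c['frame'][:300,200:480];b=load('side','3')['frame'][150:420,150:560]
cv2.imwrite('pics/z5.png',cv2.cvtColor(cv2.resize(a,None,fx=2,fy=2),4));cv2.imwrite('pics/z6.png',cv2.cvtColor(cv2.resize(b,None,fx=1.9,fy=1.9),4))"
```

```text
t 3.32 pos [0.6828 0.1598 0.1705] ztool ang -82.35 down [ 0.02  -0.018 -1.   ] F [ 0.36  0.15 -0.03] w -0.0 j [ 0.24  0.67  0.52  1.4  -0.02  1.68]
[ 6.10573520e-02 -5.55759537e+01  2.50162214e+01 -1.72754670e-01
 -6.96031563e-02 -1.89804356e-03] [ 3.88507332e-03 -4.30749689e-03 -1.08453459e-02 -1.11272829e-03
  2.60852060e-03  3.67266859e-05]
```

View pics/z5.png

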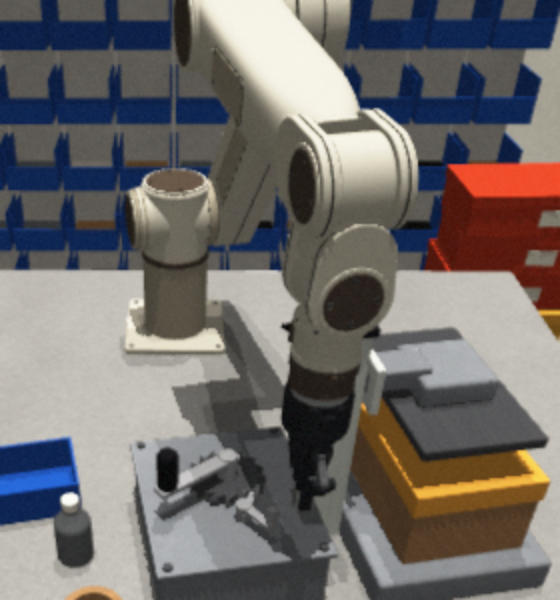

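View pics/z6.png

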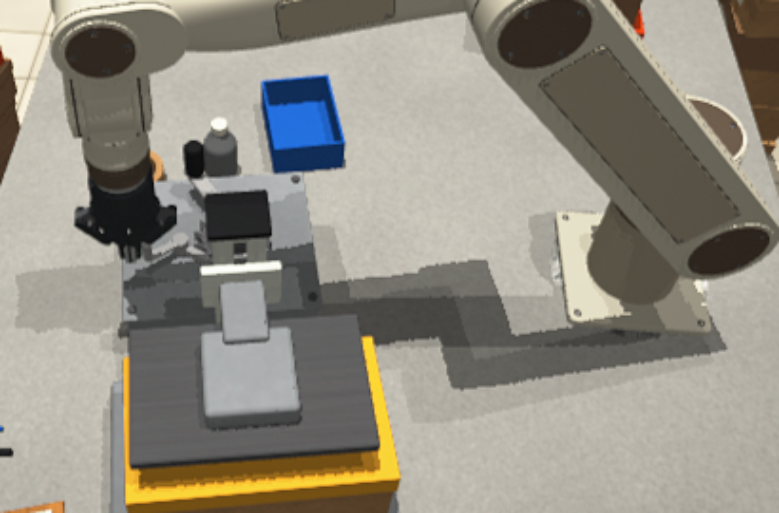

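```bash
python3 -c "
from h import *
to([.665,.158,.14])"
```

```text
t 3.37 pos [0.6825 0.1598 0.1701] ztool ang -82.35 down [ 0.019 -0.018 -1.   ] F [-0.37 -0.04  0.16] w 0.0 j [ 0.24  0.67  0.52  1.4  -0.02  1.68]
tool shift mm [ 29.8 -18.1  -1.2] rows 0.7
```

Request:
arm_command(
  motion=[
    {"x":0.015,"y":-0.016,"z":0.0,"roll":0,"fingers":0},
    {"x":0,"y":0,"z":0,"roll":0,"fingers":0},
  ],
)

```text
clock: 3.53
eef_pos: [0.6671, 0.1569, 0.1576]
tool_rot: [0.466, 0.522, -0.465, 0.542]
ft_force: [-0.9, -1.0, -2.3]
grip_width: 0.0
```

```bash
python3 -c "
from h import *
to([.665,.158,.14])"
```

```text
t 3.53 pos [0.6671 0.1569 0.1576] ztool ang -82.38 down [ 0.021 -0.018 -1.   ] F [-0.85 -1.   -2.29] w 0.0 j [ 0.24  0.64  0.43  1.34 -0.02  1.68]
tool shift mm [17.5 -2.3 -1.7] rows 0.4
```

Request:
arm_command(
  motion=[
    {"x":0.012,"y":-0.002,"z":-0.001,"roll":0,"fingers":0},
    {"x":0.005,"y":0,"z":0,"roll":0,"fingers":0},
    {"x":0,"y":0,"z":0,"roll":0,"fingers":0},
  ],
)

```text
clock: 3.78
eef_pos: [0.6697, 0.1579, 0.1479]
tool_rot: [0.469, 0.52, -0.462, 0.544]
ft_force: [0.3, 0.6, 0.6]
grip_width: -0.0002
```

```bash
python3 -c "
from h import *
to([.667,.146,.139])"
```

```text
t 3.78 pos [0.6697 0.1579 0.1479] ztool ang -82.42 down [ 0.032 -0.015 -0.999] F [0.3  0.6  0.62] w -0.0002 j [ 0.24  0.64  0.4   1.31 -0.02  1.68]
tool shift mm [ 9.  -4.5 11.2] rows 0.3
```

Request:
arm_command(
  motion=[
    {"x":0.012,"y":-0.004,"z":0.004,"roll":0,"fingers":0},
    {"x":0,"y":0,"z":0,"roll":0,"fingers":0},
  ],
)

```text
clock: 3.95
eef_pos: [0.67, 0.1539, 0.1397]
tool_rot: [0.471, 0.518, -0.46, 0.546]
ft_force: [-0.7, -0.1, -0.7]
grip_width: -0.0
```

```bash
python3 -c "
from h import *
to([.667,.146,.139])"
```

```text
t 3.95 pos [0.67   0.1539 0.1397] ztool ang -82.41 down [ 0.039 -0.014 -0.999] F [-0.72 -0.13 -0.72] w -0.0 j [ 0.24  0.64  0.38  1.28 -0.02  1.67]
tool shift mm [ 0.7 -4.   7.4] rows 0.2
```

Request:
arm_command(
  motion=[
    {"x":0,"y":-0.002,"z":0.006,"roll":0,"fingers":0},
    {"x":0,"y":0,"z":0.005,"roll":0,"fingers":0},
    {"x":0,"y":0.002,"z":0.005,"roll":0,"fingers":0},
  ],
)

```text
clock: 4.2
eef_pos: [0.6751, 0.1399, 0.1441]
tool_rot: [0.473, 0.518, -0.457, 0.547]
ft_force: [-0.1, 2.9, -2.4]
grip_width: 0.0002
```

```bash
python3 -c "
from h import *
to([.679,.122,.139])"
```

```text
t 4.2 pos [0.6751 0.1399 0.1441] ztool ang -82.29 down [ 0.045 -0.009 -0.999] F [-0.13  2.91 -2.36] w 0.0002 j [ 0.21  0.63  0.38  1.28 -0.02  1.65]
tool shift mm [ 5.5  1.2 18.2] rows 0.5
```

Request:
arm_command(
  motion=[
    {"x":0.003,"y":0.0,"z":0.006,"roll":0,"fingers":0},
    {"x":0.001,"y":0,"z":0.006,"roll":0,"fingers":0},
    {"x":0.001,"y":0,"z":0.006,"roll":0,"fingers":0},
  ],
)

```text
clock: 4.45
eef_pos: [0.6819, 0.1235, 0.1427]
tool_rot: [0.476, 0.518, -0.453, 0.548]
ft_force: [2.2, 3.8, 1.8]
grip_width: -0.0001
```

```bash
python3 -c "
from h import *
to([.678,.0975,.139]);cam('scene','4')
cv2.imwrite('pics/z7.png',cv2.resize(cv2.imread('pics/scene_4.png')[190:310,240:400],None,fx=4,fy=4,interpolation=2))"
```

```text
t 4.45 pos [0.6819 0.1235 0.1427] ztool ang -82.18 down [ 0.054 -0.003 -0.999] F [2.24 3.79 1.84] w -0.0001 j [ 0.18  0.63  0.37  1.26 -0.01  1.62]
tool shift mm [ 3.5 -7.6 25.2] rows 0.6
```

View pics/z7.png

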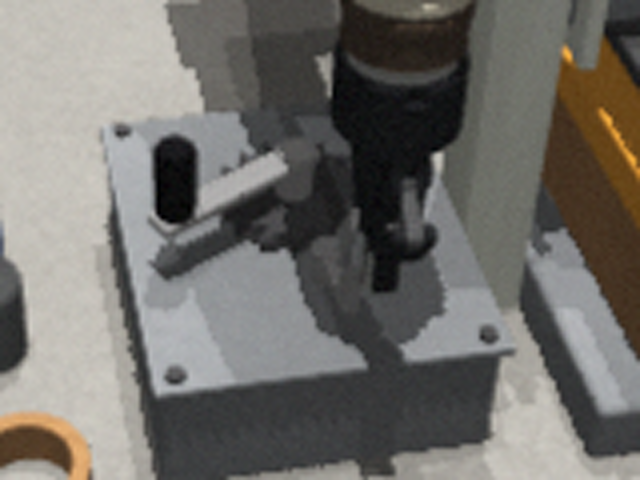

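Request:
arm_command(
  motion=[
    {"x":0.001,"y":-0.002,"z":0.005,"roll":0,"fingers":0},
    {"x":0.001,"y":-0.002,"z":0.005,"roll":0,"fingers":0},
    {"x":0.001,"y":-0.002,"z":0.005,"roll":0,"fingers":0},
  ],
)

```text
clock: 4.75
eef_pos: [0.6801, 0.1064, 0.1407]
tool_rot: [0.478, 0.517, -0.452, 0.549]
ft_force: [1.5, 3.9, 0.6]
grip_width: 0.0002
```

```bash
python3 -c "
from h import *
to([.678,.0975,.139])"
```

```text
t 4.75 pos [0.6801 0.1064 0.1407] ztool ang -82.21 down [ 0.058 -0.002 -0.998] F [1.54 3.89 0.55] w 0.0002 j [ 0.16  0.62  0.35  1.24 -0.01  1.59]
tool shift mm [ 1.6 -3.4  8.5] rows 0.2
```

Request:
arm_command(
  motion=[
    {"x":0,"y":-0.002,"z":0.004,"roll":0,"fingers":0},
    {"x":0,"y":-0.001,"z":0.003,"roll":0,"fingers":0},
  ],
)

```text
clock: 4.92
eef_pos: [0.6778, 0.0982, 0.1406]
tool_rot: [0.478, 0.517, -0.451, 0.548]
ft_force: [1.9, 3.0, 1.1]
grip_width: 0.0002
```

```bash
python3 -c "
from h import *
to([.678,.0975,.139])"
```

```text
t 4.92 pos [0.6778 0.0982 0.1406] ztool ang -82.22 down [ 0.058 -0.001 -0.998] F [1.87 3.02 1.15] w 0.0002 j [ 0.15  0.61  0.33  1.23 -0.01  1.58]
tool shift mm [1.6 0.  0.7] rows 0.0
```

Request:
arm_command(
  motion=[
    {"x":0,"y":0,"z":0.0015,"roll":0,"fingers":0},
  ],
)

```text
clock: 5.0
eef_pos: [0.6777, 0.0974, 0.1406]
tool_rot: [0.478, 0.518, -0.451, 0.548]
ft_force: [1.8, 8.6, 0.1]
grip_width: -0.0004
```

Request:
arm_command(
  motion=[
    {"x":0,"y":0,"z":0.0015,"roll":0,"fingers":0},
  ],
)

```text
clock: 5.08
eef_pos: [0.6777, 0.0974, 0.1407]
tool_rot: [0.479, 0.519, -0.45, 0.547]
ft_force: [1.5, 9.5, -0.0]
grip_width: 0.0001
```

```bash
python3 -c "
from h import *
to([.678,.0975,.139]);cam('scene','5')
cv2.imwrite('pics/z8.png',cv2.resize(cv2.imread('pics/scene_5.png')[190:310,240:400],None,fx=4,fy=4,interpolation=2))"
```

```text
t 5.08 pos [0.6777 0.0974 0.1407] ztool ang -82.14 down [ 0.058  0.005 -0.998] F [ 1.46  9.46 -0.02] w 0.0001 j [ 0.14  0.61  0.33  1.23 -0.    1.58]
tool shift mm [ 1.7  0.3 -0. ] rows 0.0
```

View pics/z8.png

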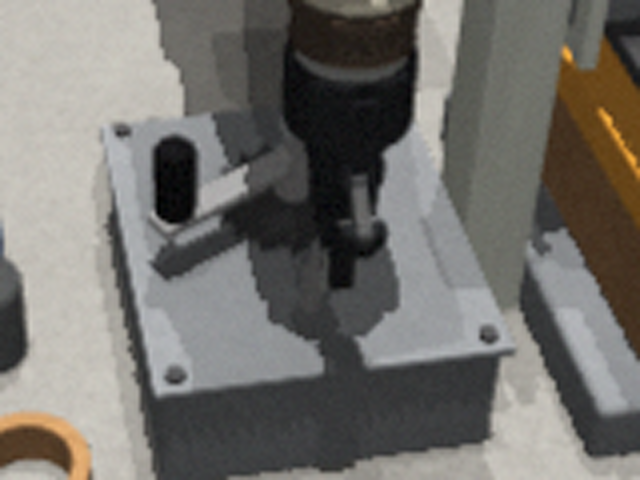

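Request:
arm_command(
  motion=[
    {"x":0,"y":0,"z":-0.012,"roll":0,"fingers":0},
    {"x":-0.03,"y":0,"z":0,"roll":0,"fingers":0},
    {"x":-0.03,"y":0,"z":0,"roll":0,"fingers":0.3},
    {"x":-0.03,"y":0,"z":0,"roll":0,"fingers":0.6},
    {"x":-0.03,"y":0,"z":0,"roll":0,"fingers":0.8},
    {"x":0,"y":0,"z":0,"roll":0,"fingers":0.8},
  ],
)

```text
clock: 5.63
eef_pos: [0.6608, 0.1046, 0.2568]
tool_rot: [0.47, 0.521, -0.461, 0.544]
ft_force: [-0.8, -0.1, 1.4]
grip_width: 0.0481
```

```bash
python3 -c "
from h import *
to([.622,-.003,.24]);cam('scene','6');cam('side','6')
cv2.imwrite('pics/z9.png',cv2.resize(np.vstack([cv2.imread('pics/scene_6.png')[190:310,240:400],cv2.imread('pics/side_6.png')[200:320,180:340]]),None,fx=2.5,fy=2.5,interpolation=2))"
```

```text
t 5.63 pos [0.6608 0.1046 0.2568] ztool ang -82.34 down [ 0.033 -0.012 -0.999] F [-0.8  -0.06  1.36] w 0.0481 j [ 0.16  0.57  0.56  1.53 -0.02  1.6 ]
tool shift mm [ 16.8 -53.4 101.2] rows 2.5
```

View pics/z9.png

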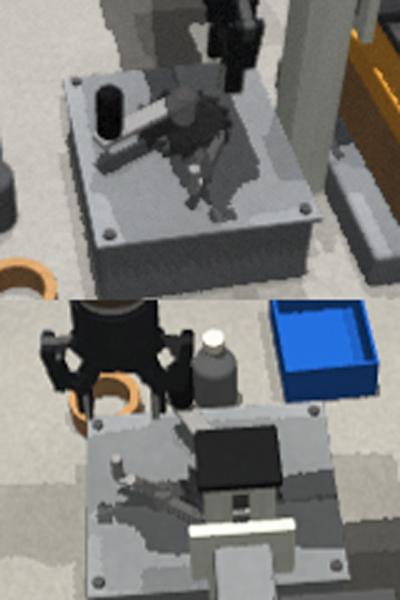

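Request:
arm_command(
  motion=[
    {"x":0,"y":-0.018,"z":0.034,"roll":0,"fingers":0.8},
    {"x":0,"y":-0.018,"z":0.034,"roll":0,"fingers":0.8},
    {"x":0,"y":-0.018,"z":0.034,"roll":0,"fingers":0.8},
    {"x":0,"y":0,"z":0,"roll":0,"fingers":0.8},
  ],
)

```text
clock: 6.07
eef_pos: [0.6141, -0.0058, 0.2421]
tool_rot: [0.461, 0.527, -0.466, 0.541]
ft_force: [0.5, -0.2, 0.8]
grip_width: 0.0683
```

```bash
python3 -c "
from h import *
d=load('side','6');pin=onz(d,180+116.5/2.5,200+(458-300)/2.5,.156);print(pin)
v=pin[:2]-[.6325,.095];print(np.hypot(*v),np.degrees(np.arctan2(v[1],v[0]))-10.54)
to([.622,-.003,.164]);cam('wrist','7');cam('side','7')
cv2.imwrite('pics/z9.png',cv2.resize(np.hstack([cv2.imread('pics/wrist_7.png')[170:330,200:400],cv2.imread('pics/side_7.png')[180:340,160:360]]),None,fx=2,fy=2,interpolation=2))"
```

```text
[0.67694609 0.08341539 0.156     ]
0.04593100963270631 -25.14877760409415
t 6.07 pos [ 0.6141 -0.0058  0.2421] ztool ang -81.97 down [ 0.01  -0.018 -1.   ] F [ 0.54 -0.15  0.77] w 0.0683 j [-0.    0.46  0.35  1.45 -0.02  1.43]
tool shift mm [78.1  7.6 -3.2] rows 2.0
```

View pics/z9.png

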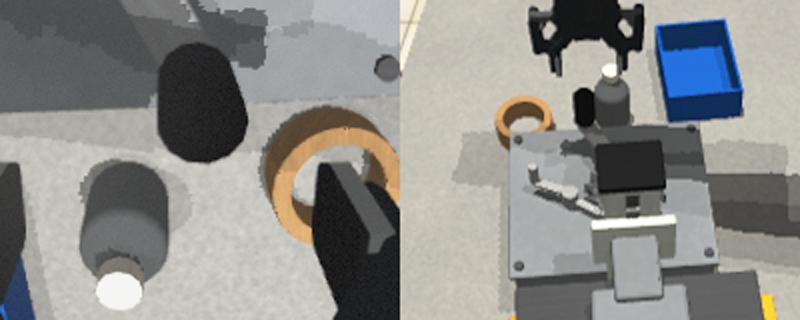

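```bash
python3 -c "
from h import *
w=load('wrist','7')
im=w['frame'];m=(im.max(2)<30).astype(np.uint8);m[255:]=0
n,l,s,c=cv2.connectedComponentsWithStats(m)
for i in range(1,n):
  if s[i,4]>300: print(s[i],c[i])
for u,v in((306,230),(304,236),(308,226)):print(onz(w,u,v,.2077))
print(proj(w,[[.6223,-.0032,.2077],[.6223,-.0032,.153]]))
"
```

```text
[ 6.27832563e-01 -4.97508687e-05  2.07700000e-01]
[ 0.62728297 -0.0038993   0.2077    ]
[0.62858012 0.00254055 0.2077    ]
[[295.74881016 233.82182692]
 [292.62474875 207.06187357]]
```

```bash
python3 -c "
from h import *
w=load('wrist','7')
im=w['frame'].astype(int)[180:260,270:330];print(im.max(2)[::8,::4])
m=(im.max(2)<60).astype(np.uint8)
n,l,s,c=cv2.connectedComponentsWithStats(m);k=1+np.argmax(s[1:,4]);print(s[k]+[270,180,0,0,0],c[k]+[270,180])
mm=(l==k)
for r in range(0,80,6):
  x=np.where(mm[r])[0]
  if len(x):print(r+180,x.min()+270,x.max()+270)
s_=load('scene','6');
for n_ in('scene','side'):
  q=load(n_,'0' if n_=='scene' else '6');u,v=map(int,proj(q,[[.6223,-.0032,.18]])[0]);im=q['frame'].astype(int)[v-20:v+20,u-15:u+15]
  m=(im.max(2)<28).astype(np.uint8);n,l,s,c=cv2.connectedComponentsWithStats(m);k=1+np.argmax(s[1:,4]);print(n_,s[k]+[u-15,v-20,0,0,0],c[k]+[u-15,v-20],proj(q,[[.6223,-.0032,.18]]))
"
```

```text
[[ 92  94  90  97 109 120 170 140  85  84  82  82 106 101 107]
 [ 85  90  88  88  95  95  95  91  91  85  84  83  82  81  84]
 [ 82  84  92  89  40  41  40  42  43  40  53  81  96  98  98]
 [ 85  79  81  43  40  41  39  43  36  39  37  40 168 168 125]
 [ 93  93  79  39  40  40  39  38  34  37  29  34  25 168 167]
 [ 93  95 114  35  39  40  41  42  39  38  39  32  35 151 173]
 [176 178 127  41  42  35  40  41  36  37  40  31  29  29 175]
 [169 170 143  46  37  44  35  36  34  36  38  35  33  58 175]
 [175 174 201 178  39  35  35  34  30  36  35  30 156 178 177]
 [ 78 175 192 208 198 201 198 204 175 200 207 204 206 202 200]]
[ 279  191   45   60 2134] [299.49484536 221.61621368]
192 292 302
198 283 312
204 280 315
210 279 317
216 279 319
222 279 321
228 279 323
234 280 322
240 282 320
246 287 314
scene [279 227   9  19 147] [283.         236.23809524] [[283.4993575  232.97733936]]
side [237 212  20  33 386] [246.58290155 228.16321244] [[252.28509023 232.71535213]]
```

Request:
arm_command(
  motion=[
    {"x":0.022,"y":0.009,"z":-0.003,"roll":0,"fingers":0.8},
    {"x":0,"y":0,"z":0,"roll":0,"fingers":0.8},
  ],
)

```text
clock: 6.33
eef_pos: [0.624, 0.0028, 0.218]
tool_rot: [0.461, 0.529, -0.465, 0.54]
ft_force: [-1.2, -0.9, -2.1]
grip_width: 0.0687
```

```bash
python3 -c "
from h import *
to([.6235,-.003,.166])"
```

```text
t 6.33 pos [0.624  0.0028 0.218 ] ztool ang -81.83 down [ 0.009 -0.015 -1.   ] F [-1.22 -0.87 -2.06] w 0.0687 j [ 0.01  0.49  0.34  1.41 -0.02  1.44]
tool shift mm [52.1 -1.6  4.8] rows 1.3
```

Request:
arm_command(
  motion=[
    {"x":0.026,"y":-0.001,"z":0.003,"roll":0,"fingers":0.8},
    {"x":0.026,"y":-0.001,"z":0.003,"roll":0,"fingers":0.8},
    {"x":0,"y":0,"z":0,"roll":0,"fingers":0.8},
  ],
)

```text
clock: 6.58
eef_pos: [0.6237, -0.0013, 0.1646]
tool_rot: [0.459, 0.53, -0.464, 0.541]
ft_force: [-0.1, -0.0, -0.1]
grip_width: 0.0682
```

```bash
python3 -c "
from h import *
to([.6235,-.003,.166])"
```

```text
t 6.58 pos [ 0.6237 -0.0013  0.1646] ztool ang -81.57 down [ 0.008 -0.016 -1.   ] F [-0.12 -0.05 -0.08] w 0.0682 j [ 0.01  0.51  0.23  1.28 -0.02  1.43]
tool shift mm [-1.3 -0.4  1.6] rows 0.0
```

Good pose. Close on the knob.

Request:
arm_command(
  motion=[
    {"x":-0.001,"y":0,"z":0.001,"roll":0,"fingers":0.5},
    {"x":0,"y":0,"z":0,"roll":0,"fingers":0.4},
    {"x":0,"y":0,"z":0,"roll":0,"fingers":0.2},
    {"x":0,"y":0,"z":0,"roll":0,"fingers":0},
    {"x":0,"y":0,"z":0,"roll":0,"fingers":0},
    {"x":0,"y":0,"z":0,"roll":0,"fingers":0},
    {"x":0,"y":0,"z":0,"roll":0,"fingers":0},
  ],
)

```text
clock: 7.17
eef_pos: [0.6238, 0.0001, 0.1674]
tool_rot: [0.457, 0.531, -0.464, 0.542]
ft_force: [0.8, -0.4, -5.2]
grip_width: 0.0266
```

```bash
python3 -c "
from h import *
to([.6235,-.003,.166]);cam('scene','8');cam('side','8')
cv2.imwrite('pics/z9.png',cv2.resize(np.hstack([cv2.imread('pics/scene_8.png')[140:300,220:420],cv2.imread('pics/side_8.png')[180:340,160:360]]),None,fx=2,fy=2,interpolation=2))"
```

```text
t 7.17 pos [6.238e-01 1.000e-04 1.674e-01] ztool ang -81.35 down [ 0.005 -0.017 -1.   ] F [ 0.81 -0.44 -5.17] w 0.0266 j [ 0.01  0.51  0.24  1.29 -0.02  1.43]
tool shift mm [ 1.5 -0.8  3. ] rows 0.1
```

View pics/z9.png

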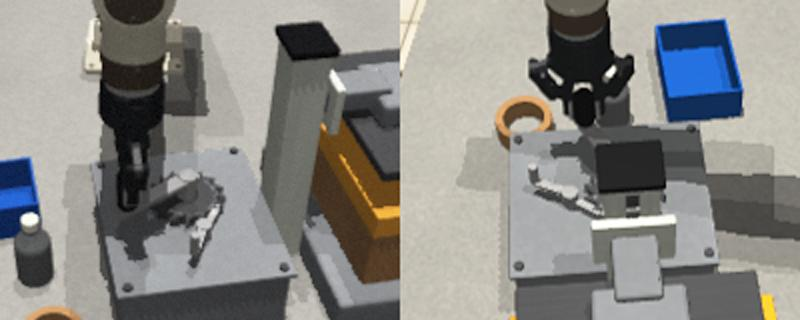

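Request:
arm_command(
  motion=[
    {"x":0,"y":0.004,"z":-0.002,"roll":0,"fingers":0},
    {"x":0,"y":0.004,"z":-0.002,"roll":0,"fingers":0},
  ],
)

```text
clock: 7.43
eef_pos: [0.6268, 0.0023, 0.1673]
tool_rot: [0.454, 0.531, -0.469, 0.54]
ft_force: [-7.5, -4.9, 0.4]
grip_width: 0.0267
```

```bash
cat >> h.py <<'E'
AX=np.array([.5665,.078])
def drum():
    o,M=st();p=o['eef_pos']+M[:,0]*-.019;v=p[:2]-AX;a=np.arctan2(v[1],v[0])
    t=np.array([-np.sin(a),np.cos(a)]);r=v/np.hypot(*v)
    print('grasp',p.round(4),'R',np.hypot(*v).round(4),'ang',round(a,3),'Ftan',(o['ft_force'][:2]@t).round(2),'Frad',(o['ft_force'][:2]@r).round(2))
    return o,M,p,a
def step(da,z=None,R=.0985):
    o,M,p,a=drum();b=a+da
    q=np.r_[AX+R*np.array([np.cos(b),np.sin(b)]),p[2] if z is None else z]
    print('shift mm for',da,(M.T@(q-p)*1e3).round(1))
E
python3 -c "
from h import *
step(.05)"
```

```text
t 7.43 pos [0.6268 0.0023 0.1673] ztool ang -81.49 down [-0.004 -0.023 -1.   ] F [-7.49 -4.93  0.39] w 0.0267 j [ 0.01  0.53  0.26  1.31 -0.02  1.44]
grasp [0.6269 0.0028 0.1863] R 0.0965 ang -0.894 Ftan -8.93 Frad -0.85
shift mm for 0.05 [-0.1  5.2 -0.9]
```

Request:
arm_command(
  motion=[
    {"x":0,"y":0.005,"z":-0.003,"roll":0,"fingers":0},
    {"x":0,"y":0.004,"z":-0.002,"roll":0,"fingers":0},
  ],
)

```text
clock: 7.6
eef_pos: [0.6303, 0.0053, 0.1673]
tool_rot: [0.451, 0.532, -0.473, 0.538]
ft_force: [-8.7, -4.5, -1.2]
grip_width: 0.0267
```

```bash
python3 -c "
from h import *
step(.03,R=.0967);cam('scene','9');cam('side','9')
cv2.imwrite('pics/z9.png',cv2.resize(np.hstack([cv2.imread('pics/scene_9.png')[200:300,280:380],cv2.imread('pics/side_9.png')[230:330,200:300]]),None,fx=4,fy=4,interpolation=2))"
```

```text
t 7.6 pos [0.6303 0.0053 0.1673] ztool ang -81.66 down [-0.014 -0.029 -0.999] F [-8.69 -4.49 -1.16] w 0.0267 j [ 0.02  0.54  0.29  1.33 -0.03  1.45]
grasp [0.6306 0.0058 0.1863] R 0.0965 ang -0.845 Ftan -9.48 Frad -2.41
shift mm for 0.03 [-0.1  2.5 -1.5]
```

View pics/z9.png

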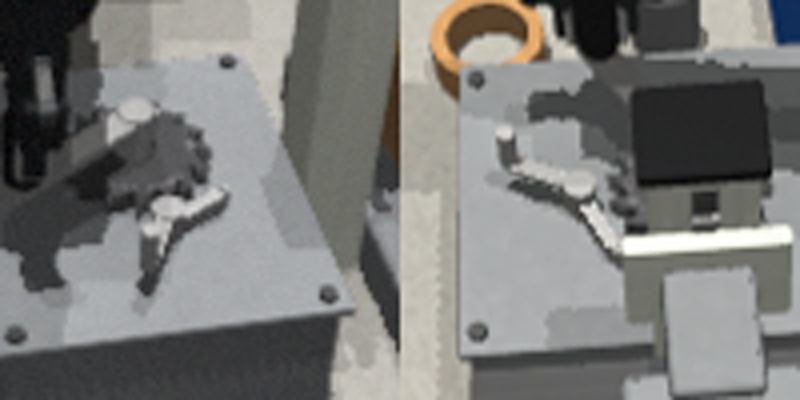

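```bash
cat >> h.py <<'E'
def plan(das,R=.0967,z=.1863):
    o,M,p,a=drum();q0=p
    for d in das:
        b=a+d;q=np.r_[AX+R*np.array([np.cos(b),np.sin(b)]),z]
        print(d,'shift from prev mm',(M.T@(q-q0)*1e3).round(1));q0=q
E
python3 -c "
from h import *
print(onz(load('scene','9'),336,247.3,.122)[:2]-AX)
plan([-.1,-.2,-.3])"
```

```text
[0.04529689 0.05613158]
t 7.7 pos [0.6307 0.0056 0.1673] ztool ang -81.64 down [-0.013 -0.028 -1.   ] F [-6.82 -3.48 -1.  ] w 0.0263 j [ 0.02  0.54  0.29  1.33 -0.03  1.45]
grasp [0.6309 0.0061 0.1863] R 0.0965 ang -0.84 Ftan -7.4 Frad -1.96
-0.1 shift from prev mm [ 0.3 -8.2  5.1]
-0.2 shift from prev mm [ 0.3 -8.8  4.1]
-0.3 shift from prev mm [ 0.2 -9.1  3.2]
```

Request:
arm_command(
  motion=[
    {"x":0,"y":-0.002,"z":0.001,"roll":0,"fingers":0},
    {"x":0,"y":-0.002,"z":0.0015,"roll":0,"fingers":0},
    {"x":0,"y":-0.0025,"z":0.0015,"roll":0,"fingers":0},
    {"x":0,"y":-0.0025,"z":0.0015,"roll":0,"fingers":0},
  ],
)

```text
clock: 8.03
eef_pos: [0.6164, -0.0053, 0.1673]
tool_rot: [0.448, 0.533, -0.479, 0.535]
ft_force: [-7.1, -2.4, -4.1]
grip_width: 0.0266
```

```bash
python3 -c "
from h import *
plan([-.1,-.2,-.3])"
```

```text
t 8.03 pos [ 0.6164 -0.0053  0.1673] ztool ang -81.87 down [-0.026 -0.035 -0.999] F [-7.11 -2.38 -4.06] w 0.0266 j [ 0.01  0.53  0.26  1.33 -0.03  1.44]
grasp [ 0.6169 -0.0047  0.1863] R 0.0968 ang -1.023 Ftan -7.31 Frad -1.67
-0.1 shift from prev mm [ 0.4 -9.1  3.2]
-0.2 shift from prev mm [ 0.4 -9.3  2.4]
-0.3 shift from prev mm [ 0.3 -9.5  1.5]
```

Request:
arm_command(
  motion=[
    {"x":0,"y":-0.0025,"z":0.0009,"roll":0,"fingers":0},
    {"x":0,"y":-0.0025,"z":0.0008,"roll":0,"fingers":0},
    {"x":0,"y":-0.0025,"z":0.0007,"roll":0,"fingers":0},
    {"x":0,"y":-0.0025,"z":0.0005,"roll":0,"fingers":0},
    {"x":0,"y":-0.0025,"z":0.0004,"roll":0,"fingers":0},
    {"x":0,"y":-0.0025,"z":0.0003,"roll":0,"fingers":0},
  ],
)

```text
clock: 8.53
eef_pos: [0.5932, -0.0161, 0.1674]
tool_rot: [0.445, 0.534, -0.485, 0.53]
ft_force: [-6.6, -2.9, -4.6]
grip_width: 0.0263
```

```bash
python3 -c "
from h import *
plan([-.1,-.2,-.3])"
```

```text
t 8.53 pos [ 0.5932 -0.0161  0.1674] ztool ang -82.31 down [-0.042 -0.038 -0.998] F [-6.62 -2.87 -4.63] w 0.0263 j [-0.01  0.49  0.2   1.32 -0.04  1.43]
grasp [ 0.594  -0.0154  0.1863] R 0.0973 ang -1.285 Ftan -7.16 Frad 0.88
-0.1 shift from prev mm [ 0.5 -9.7  0.4]
-0.2 shift from prev mm [ 0.5 -9.7  0. ]
-0.3 shift from prev mm [ 0.4 -9.6 -0.9]
```

Request:
arm_command(
  motion=[
    {"x":0,"y":-0.0025,"z":0.0002,"roll":0,"fingers":0},
    {"x":0,"y":-0.0025,"z":0.0,"roll":0,"fingers":0},
    {"x":0,"y":-0.0025,"z":0.0,"roll":0,"fingers":0},
    {"x":0,"y":-0.0025,"z":-0.0002,"roll":0,"fingers":0},
    {"x":0,"y":-0.0025,"z":-0.0003,"roll":0,"fingers":0},
    {"x":0,"y":-0.002,"z":-0.0004,"roll":0,"fingers":0},
  ],
)

```text
clock: 9.03
eef_pos: [0.571, -0.0204, 0.1677]
tool_rot: [0.444, 0.535, -0.49, 0.525]
ft_force: [-7.4, -2.5, -5.9]
grip_width: 0.0265
```

```bash
python3 -c "
from h import *
plan([-.1,-.2,-.3]);cam('scene','10')
cv2.imwrite('pics/z10.png',cv2.resize(cv2.imread('pics/scene_10.png')[130:310,240:480],None,fx=3,fy=3,interpolation=2))"
```

```text
t 9.03 pos [ 0.571  -0.0204  0.1677] ztool ang -82.7 down [-0.054 -0.039 -0.998] F [-7.37 -2.52 -5.86] w 0.0265 j [-0.01  0.46  0.15  1.31 -0.04  1.43]
grasp [ 0.572  -0.0196  0.1866] R 0.0978 ang -1.514 Ftan -7.5 Frad 2.1
-0.1 shift from prev mm [ 0.8 -9.5 -2.3]
-0.2 shift from prev mm [ 0.5 -9.4 -2.1]
-0.3 shift from prev mm [ 0.4 -9.2 -3. ]
```

View pics/z10.png

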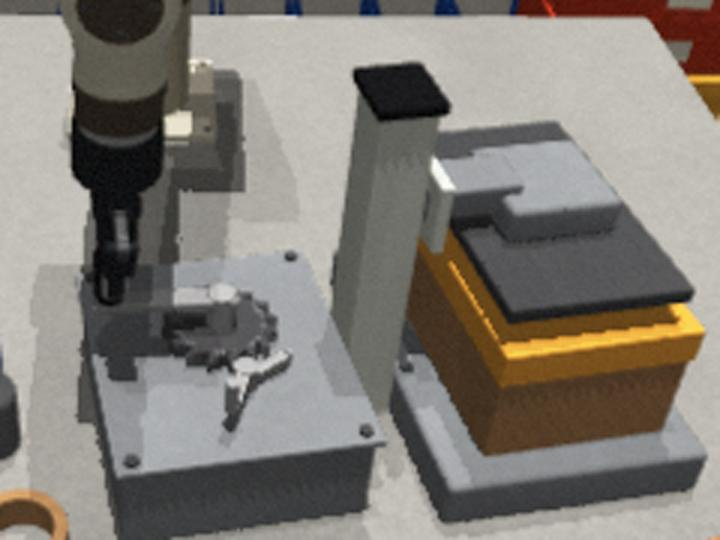

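Request:
arm_command(
  motion=[
    {"x":0,"y":-0.002,"z":-0.0002,"roll":0,"fingers":0},
    {"x":0,"y":-0.002,"z":-0.0003,"roll":0,"fingers":0},
    {"x":0,"y":-0.0015,"z":-0.0003,"roll":0,"fingers":0},
    {"x":0,"y":-0.001,"z":-0.0003,"roll":0,"fingers":0},
  ],
)

```text
clock: 9.42
eef_pos: [0.5584, -0.0206, 0.1677]
tool_rot: [0.444, 0.537, -0.492, 0.521]
ft_force: [-7.7, -2.0, -5.7]
grip_width: 0.0262
```

```bash
python3 -c "
from h import *
plan([-.1,-.2,-.3],R=.0985)"
```

```text
t 9.42 pos [ 0.5584 -0.0206  0.1677] ztool ang -82.91 down [-0.063 -0.037 -0.997] F [-7.73 -1.99 -5.68] w 0.0262 j [-0.02  0.44  0.12  1.31 -0.04  1.43]
grasp [ 0.5595 -0.0199  0.1866] R 0.0981 ang -1.642 Ftan -7.57 Frad 2.53
-0.1 shift from prev mm [ 0.9 -9.6 -2. ]
-0.2 shift from prev mm [ 0.5 -9.3 -3.3]
-0.3 shift from prev mm [ 0.5 -8.9 -4.2]
```

Request:
arm_command(
  motion=[
    {"x":0,"y":-0.001,"z":-0.0002,"roll":0,"fingers":0},
    {"x":0,"y":-0.001,"z":-0.0003,"roll":0,"fingers":0},
    {"x":0,"y":-0.001,"z":-0.0003,"roll":0,"fingers":0},
  ],
)

```text
clock: 9.67
eef_pos: [0.5517, -0.02, 0.1677]
tool_rot: [0.444, 0.539, -0.494, 0.519]
ft_force: [-7.9, -1.9, -5.2]
grip_width: 0.0266
```

Request:
arm_command(
  motion=[
    {"x":0,"y":-0.001,"z":-0.0003,"roll":0,"fingers":0},
    {"x":0,"y":-0.001,"z":-0.0004,"roll":0,"fingers":0},
  ],
)

```text
clock: 9.83
eef_pos: [0.5475, -0.0194, 0.1678]
tool_rot: [0.444, 0.539, -0.494, 0.517]
ft_force: [-8.7, -1.0, -6.4]
grip_width: 0.0264
```

```bash
python3 -c "
from h import *
plan([-.1,-.2,-.3],R=.0985)"
```

```text
t 9.83 pos [ 0.5475 -0.0194  0.1678] ztool ang -83.12 down [-0.071 -0.033 -0.997] F [-8.67 -1.01 -6.43] w 0.0264 j [-0.02  0.42  0.1   1.31 -0.03  1.44]
grasp [ 0.5488 -0.0188  0.1867] R 0.0984 ang -1.752 Ftan -8.35 Frad 2.56
-0.1 shift from prev mm [ 1.  -9.2 -3.3]
-0.2 shift from prev mm [ 0.6 -8.8 -4.3]
-0.3 shift from prev mm [ 0.5 -8.4 -5.2]
```

Request:
arm_command(
  motion=[
    {"x":0,"y":-0.001,"z":-0.0004,"roll":0,"fingers":0},
    {"x":0,"y":-0.001,"z":-0.0004,"roll":0,"fingers":0},
    {"x":0,"y":-0.001,"z":-0.0004,"roll":0,"fingers":0},
  ],
)

```text
clock: 10.08
eef_pos: [0.5411, -0.0182, 0.1679]
tool_rot: [0.444, 0.541, -0.495, 0.515]
ft_force: [-8.5, -1.1, -7.3]
grip_width: 0.0263
```

Request:
arm_command(
  motion=[
    {"x":0,"y":-0.001,"z":-0.0005,"roll":0,"fingers":0},
    {"x":0,"y":-0.001,"z":-0.0005,"roll":0,"fingers":0},
  ],
)

```text
clock: 10.25
eef_pos: [0.5367, -0.0171, 0.168]
tool_rot: [0.444, 0.541, -0.496, 0.514]
ft_force: [-8.0, -1.1, -5.8]
grip_width: 0.0264
```

```bash
python3 -c "
from h import *
plan([-.1,-.2,-.3],R=.0987);cam('scene','11')
cv2.imwrite('pics/z10.png',cv2.resize(cv2.imread('pics/scene_11.png')[130:310,240:480],None,fx=3,fy=3,interpolation=2))"
```

```text
t 10.25 pos [ 0.5367 -0.0171  0.168 ] ztool ang -83.31 down [-0.078 -0.029 -0.997] F [-8.02 -1.11 -5.8 ] w 0.0264 j [-0.01  0.41  0.07  1.31 -0.03  1.44]
grasp [ 0.5382 -0.0166  0.187 ] R 0.0987 ang -1.862 Ftan -7.36 Frad 3.36
-0.1 shift from prev mm [ 1.3 -8.8 -4.4]
-0.2 shift from prev mm [ 0.6 -8.4 -5.2]
-0.3 shift from prev mm [ 0.5 -7.8 -6. ]
```

View pics/z10.png

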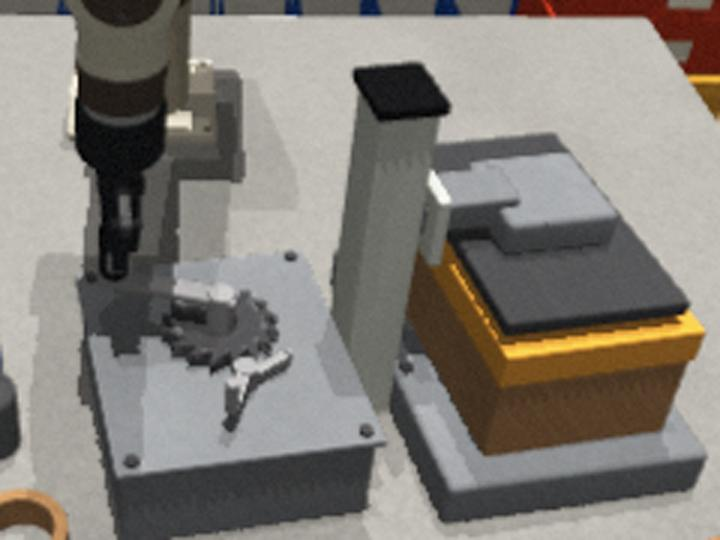

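Request:
arm_command(
  motion=[
    {"x":0,"y":-0.001,"z":-0.0006,"roll":0,"fingers":0},
    {"x":0,"y":-0.001,"z":-0.0006,"roll":0,"fingers":0},
  ],
)

```text
clock: 10.47
eef_pos: [0.5316, -0.0156, 0.1681]
tool_rot: [0.443, 0.543, -0.497, 0.512]
ft_force: [-9.0, -0.8, -5.2]
grip_width: 0.0261
```

Request:
arm_command(
  motion=[
    {"x":0,"y":-0.001,"z":-0.0006,"roll":0,"fingers":0},
    {"x":0,"y":-0.001,"z":-0.0006,"roll":0,"fingers":0},
  ],
)

```text
clock: 10.63
eef_pos: [0.527, -0.0139, 0.1681]
tool_rot: [0.443, 0.544, -0.497, 0.51]
ft_force: [-8.1, 0.3, -6.1]
grip_width: 0.0264
```

Request:
arm_command(
  motion=[
    {"x":0,"y":-0.0005,"z":-0.0003,"roll":0,"fingers":0},
    {"x":0,"y":-0.0005,"z":-0.0003,"roll":0,"fingers":0},
  ],
)

```text
clock: 10.8
eef_pos: [0.5235, -0.0125, 0.1681]
tool_rot: [0.443, 0.545, -0.497, 0.509]
ft_force: [-8.5, 0.9, -6.4]
grip_width: 0.0266
```

```bash
python3 -c "
from h import *
plan([-.1,-.2,-.3],R=.099)"
```

```text
t 10.8 pos [ 0.5235 -0.0125  0.1681] ztool ang -83.45 down [-0.089 -0.023 -0.996] F [-8.5   0.91 -6.36] w 0.0266 j [-0.01  0.39  0.05  1.31 -0.02  1.45]
grasp [ 0.5252 -0.012   0.187 ] R 0.0991 ang -2.001 Ftan -8.1 Frad 2.72
-0.1 shift from prev mm [ 1.4 -8.1 -5.6]
-0.2 shift from prev mm [ 0.6 -7.6 -6.3]
-0.3 shift from prev mm [ 0.5 -6.9 -7.1]
```

Request:
arm_command(
  motion=[
    {"x":0,"y":-0.0006,"z":-0.0005,"roll":0,"fingers":0},
    {"x":0,"y":-0.0006,"z":-0.0005,"roll":0,"fingers":0},
  ],
)

```text
clock: 10.97
eef_pos: [0.5199, -0.0108, 0.1681]
tool_rot: [0.443, 0.546, -0.497, 0.508]
ft_force: [-7.8, -0.0, -6.9]
grip_width: 0.0266
```

Request:
arm_command(
  motion=[
    {"x":0,"y":-0.0006,"z":-0.0006,"roll":0,"fingers":0},
    {"x":0,"y":-0.0006,"z":-0.0006,"roll":0,"fingers":0},
  ],
)

```text
clock: 11.13
eef_pos: [0.5163, -0.009, 0.1681]
tool_rot: [0.444, 0.547, -0.498, 0.506]
ft_force: [-9.1, -0.4, -6.6]
grip_width: 0.0265
```

```bash
python3 -c "
from h import *
plan([-.1,-.2,-.3],R=.0993);cam('scene','12')
cv2.imwrite('pics/z10.png',cv2.resize(cv2.imread('pics/scene_12.png')[180:310,370:480],None,fx=4.5,fy=4.5,interpolation=2))"
```

```text
t 11.13 pos [ 0.5163 -0.009   0.1681] ztool ang -83.54 down [-0.094 -0.018 -0.995] F [-9.06 -0.4  -6.62] w 0.0265 j [-0.01  0.38  0.03  1.31 -0.02  1.45]
grasp [ 0.5181 -0.0086  0.1871] R 0.0992 ang -2.08 Ftan -7.71 Frad 4.76
-0.1 shift from prev mm [ 1.4 -7.7 -6.1]
-0.2 shift from prev mm [ 0.6 -7.1 -6.9]
-0.3 shift from prev mm [ 0.6 -6.4 -7.6]
```

View pics/z10.png

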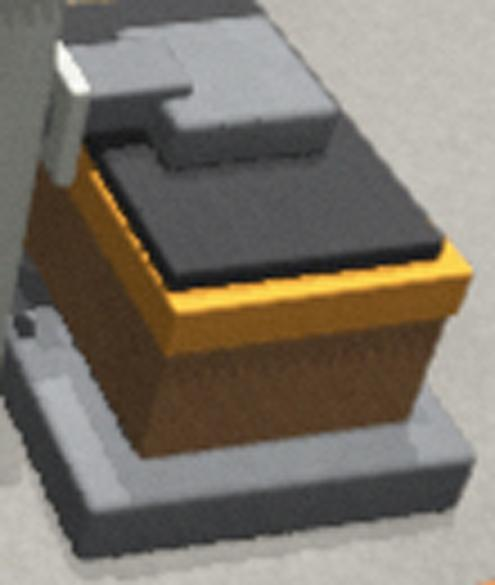

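Request:
arm_command(
  motion=[
    {"x":0,"y":-0.0004,"z":-0.0004,"roll":0,"fingers":0},
    {"x":0,"y":-0.0004,"z":-0.0004,"roll":0,"fingers":0},
  ],
)

```text
clock: 11.35
eef_pos: [0.5132, -0.0073, 0.1682]
tool_rot: [0.444, 0.548, -0.498, 0.505]
ft_force: [-8.8, -0.0, -6.9]
grip_width: 0.0262
```

Request:
arm_command(
  motion=[
    {"x":0,"y":-0.0004,"z":-0.0004,"roll":0,"fingers":0},
    {"x":0,"y":-0.0004,"z":-0.0004,"roll":0,"fingers":0},
  ],
)

```text
clock: 11.52
eef_pos: [0.5116, -0.0063, 0.1682]
tool_rot: [0.444, 0.548, -0.498, 0.505]
ft_force: [-6.5, -1.1, -8.1]
grip_width: 0.0264
```

Request:
arm_command(
  motion=[
    {"x":0,"y":-0.0004,"z":-0.0004,"roll":0,"fingers":0},
    {"x":0,"y":-0.0004,"z":-0.0004,"roll":0,"fingers":0},
  ],
)

```text
clock: 11.68
eef_pos: [0.5111, -0.006, 0.1682]
tool_rot: [0.445, 0.547, -0.497, 0.505]
ft_force: [-5.6, -1.2, -9.0]
grip_width: 0.0267
```

```bash
python3 -c "
from h import *
plan([-.1,-.2,-.3],R=.0993)"
```

```text
t 11.68 pos [ 0.5111 -0.006   0.1682] ztool ang -83.66 down [-0.093 -0.016 -0.996] F [-5.56 -1.18 -9.  ] w 0.0267 j [-0.    0.37  0.02  1.31 -0.02  1.46]
grasp [ 0.5128 -0.0057  0.1871] R 0.0994 ang -2.141 Ftan -4.04 Frad 4.0
-0.1 shift from prev mm [ 1.4 -7.2 -6.7]
-0.2 shift from prev mm [ 0.6 -6.7 -7.3]
-0.3 shift from prev mm [ 0.5 -5.9 -8. ]
```

Request:
arm_command(
  motion=[
    {"x":0,"y":-0.0004,"z":-0.0004,"roll":0,"fingers":0},
    {"x":0,"y":-0.0004,"z":-0.0004,"roll":0,"fingers":0},
  ],
)

```text
clock: 11.85
eef_pos: [0.5108, -0.0059, 0.1682]
tool_rot: [0.446, 0.546, -0.497, 0.506]
ft_force: [-5.2, -2.8, -9.3]
grip_width: 0.0262
```

```bash
python3 -c "
from h import *
drum()"
```

```text
t 11.85 pos [ 0.5108 -0.0059  0.1682] ztool ang -83.72 down [-0.09  -0.017 -0.996] F [-5.18 -2.8  -9.32] w 0.0262 j [-0.    0.37  0.01  1.3  -0.02  1.46]
grasp [ 0.5125 -0.0056  0.1871] R 0.0995 ang -2.144 Ftan -2.84 Frad 5.16
```

Request:
arm_command(
  motion=[
    {"x":0,"y":-0.0003,"z":-0.0003,"roll":0,"fingers":0},
    {"x":0,"y":-0.0003,"z":-0.0003,"roll":0,"fingers":0},
  ],
)

```text
clock: 12.02
eef_pos: [0.5108, -0.0059, 0.1681]
tool_rot: [0.447, 0.545, -0.497, 0.507]
ft_force: [-4.4, -2.3, -8.9]
grip_width: 0.0264
```

```bash
python3 -c "
from h import *
drum()"
```

```text
t 12.02 pos [ 0.5108 -0.0059  0.1681] ztool ang -83.79 down [-0.087 -0.018 -0.996] F [-4.41 -2.28 -8.94] w 0.0264 j [-0.    0.37  0.01  1.3  -0.02  1.46]
grasp [ 0.5125 -0.0055  0.1871] R 0.0995 ang -2.145 Ftan -2.47 Frad 4.31
```

Request:
arm_command(
  motion=[
    {"x":0,"y":-0.0007,"z":-0.0006,"roll":0,"fingers":0},
    {"x":0,"y":-0.0007,"z":-0.0006,"roll":0,"fingers":0},
  ],
)

```text
clock: 12.18
eef_pos: [0.5102, -0.0055, 0.1681]
tool_rot: [0.447, 0.543, -0.497, 0.508]
ft_force: [-4.1, -2.3, -8.9]
grip_width: 0.0261
```

```bash
python3 -c "
from h import *
drum();cam('scene','13');cam('side','13')
cv2.imwrite('pics/z10.png',np.hstack([cv2.resize(cv2.imread('pics/scene_13.png')[180:300,370:480],None,fx=3.5,fy=3.5,interpolation=2),cv2.resize(cv2.imread('pics/side_13.png')[300:420,200:310],None,fx=3.5,fy=3.5,interpolation=2)]))"
```

```text
t 12.18 pos [ 0.5102 -0.0055  0.1681] ztool ang -83.86 down [-0.084 -0.019 -0.996] F [-4.09 -2.33 -8.92] w 0.0261 j [ 0.    0.36  0.    1.29 -0.02  1.47]
grasp [ 0.5118 -0.0052  0.1871] R 0.0995 ang -2.153 Ftan -2.13 Frad 4.19
```

View pics/z10.png

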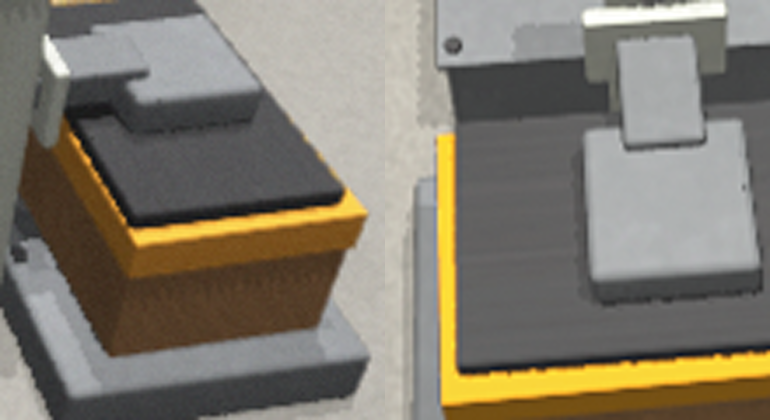

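Request:
arm_command(
  motion=[
    {"x":0,"y":-0.0007,"z":-0.0006,"roll":0,"fingers":0},
    {"x":0,"y":-0.0007,"z":-0.0006,"roll":0,"fingers":0},
  ],
)

```text
clock: 12.45
eef_pos: [0.5095, -0.0051, 0.1682]
tool_rot: [0.448, 0.542, -0.497, 0.509]
ft_force: [-4.5, -2.8, -10.4]
grip_width: 0.0264
```

```bash
python3 -c "
from h import *
drum()"
```

```text
t 12.45 pos [ 0.5095 -0.0051  0.1682] ztool ang -83.91 down [-0.081 -0.02  -0.996] F [ -4.46  -2.83 -10.42] w 0.0264 j [ 0.    0.36 -0.    1.29 -0.02  1.47]
grasp [ 0.511  -0.0047  0.1871] R 0.0996 ang -2.162 Ftan -2.13 Frad 4.83
```

Request:
arm_command(
  motion=[
    {"x":0,"y":-0.0007,"z":-0.0006,"roll":0,"fingers":0},
    {"x":0,"y":-0.0007,"z":-0.0006,"roll":0,"fingers":0},
  ],
)

```text
clock: 12.62
eef_pos: [0.5087, -0.0046, 0.1681]
tool_rot: [0.448, 0.541, -0.497, 0.509]
ft_force: [-2.8, -3.8, -10.6]
grip_width: 0.0262
```

```bash
python3 -c "
from h import *
drum()"
```

```text
t 12.62 pos [ 0.5087 -0.0046  0.1681] ztool ang -83.94 down [-0.08  -0.021 -0.997] F [ -2.77  -3.82 -10.64] w 0.0262 j [ 0.    0.36 -0.01  1.29 -0.02  1.47]
grasp [ 0.5102 -0.0042  0.1871] R 0.0996 ang -2.171 Ftan -0.13 Frad 4.72
```

Request:
arm_command(
  motion=[
    {"x":0,"y":0,"z":0,"roll":0,"fingers":0.4},
    {"x":0,"y":0,"z":0,"roll":0,"fingers":0.7},
    {"x":0,"y":0,"z":0,"roll":0,"fingers":0.8},
    {"x":0,"y":0,"z":0,"roll":0,"fingers":0.8},
    {"x":0,"y":0,"z":0,"roll":0,"fingers":0.8},
    {"x":0,"y":0,"z":0,"roll":0,"fingers":0.8},
  ],
)

```text
clock: 13.12
eef_pos: [0.5101, -0.002, 0.1732]
tool_rot: [0.45, 0.542, -0.494, 0.51]
ft_force: [0.3, -0.0, -0.5]
grip_width: 0.0681
```

```bash
python3 -c "
from h import *
drum();cam('wrist','14')
cv2.imwrite('pics/z11.png',cv2.resize(cv2.imread('pics/wrist_14.png')[120:340,150:430],None,fx=2.5,fy=2.5))"
```

```text
t 13.12 pos [ 0.5101 -0.002   0.1732] ztool ang -83.81 down [-0.075 -0.017 -0.997] F [ 0.32 -0.01 -0.52] w 0.0681 j [ 0.01  0.35  0.    1.3  -0.02  1.47]
grasp [ 0.5115 -0.0017  0.1921] R 0.0968 ang -2.174 Ftan 0.26 Frad -0.18
```

View pics/z11.png

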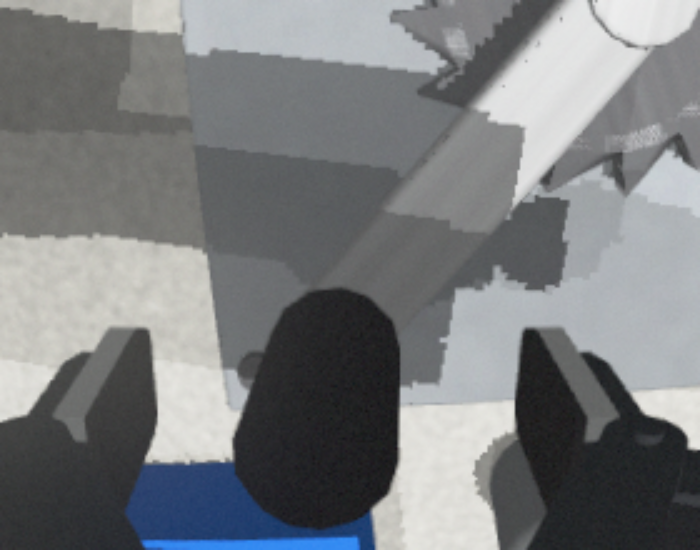

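The knob stands free between the open pads and has stayed where it was. I'll lift straight off.

Request:
arm_command(
  motion=[
    {"x":-0.03,"y":0,"z":0,"roll":0,"fingers":0.8},
    {"x":-0.035,"y":0,"z":0,"roll":0,"fingers":0.8},
    {"x":-0.035,"y":0,"z":0,"roll":0,"fingers":0.8},
    {"x":0,"y":0,"z":0,"roll":0,"fingers":0.8},
    {"x":0,"y":0,"z":0,"roll":0,"fingers":0.8},
  ],
)

```text
clock: 13.58
eef_pos: [0.5156, 0.0002, 0.2751]
tool_rot: [0.448, 0.543, -0.495, 0.508]
ft_force: [-0.9, -0.9, -0.1]
grip_width: 0.0683
```

```bash
python3 -c "
from h import *
st();cam('scene','15');cam('side','15')
cv2.imwrite('pics/z12.png',np.hstack([cv2.resize(cv2.imread('pics/scene_15.png')[130:340,170:480],None,fx=1.5,fy=1.5,interpolation=2),cv2.resize(cv2.imread('pics/side_15.png')[180:390,150:350],None,fx=1.5,fy=1.5,interpolation=2)]))"
```

```text
t 13.58 pos [5.156e-01 2.000e-04 2.751e-01] ztool ang -83.78 down [-0.081 -0.016 -0.997] F [-0.86 -0.93 -0.13] w 0.0683 j [ 0.01  0.33  0.23  1.56 -0.02  1.47]
```

View pics/z12.png

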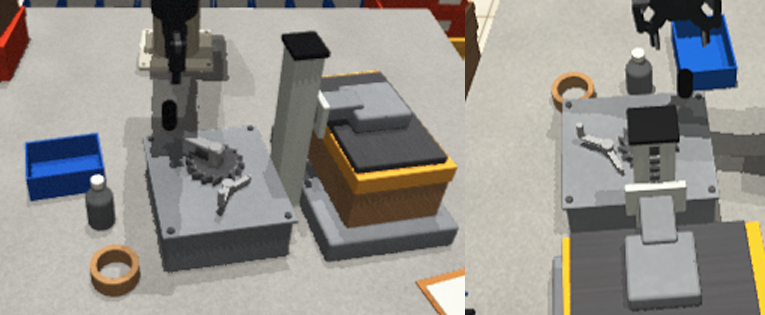

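The plate lies on the lid, the pawl is off and its lever is at release. The bottle, tape and bin look unmoved, and the hand is clear.

```bash
python3 -c "
from workcell import job_done
print(job_done())"
```

```text
the job is handed in; nothing more can be done
None
```

The plate now rests on the shoe box and I handed the job in at about 13.6 s, with the hand open and clear of everything.

- **Thumb lever:** I pushed the pin round to its end stop with shut fingers. Moving it took about 4 N, and I stopped when the force rose to about 9 N against the stop. The side view put the pin at about 25 degrees past +x, against 27 nominal. That measurement is only good to a few millimetres.
- **Taking the load:** I gripped the knob and wound up about 0.09 rad. The scene view then showed the pawl nose about 72 mm from the drum axis, so it had sprung off.
- **Lowering:** I eased the drum back at about 0.5 rad/s, slowing to 0.2–0.3 rad/s before the plate met the box at roughly −1.2 rad. I kept easing until the force along the crank's path fell from about 8 N to about 0.1 N, and only then let go.
- **Last checks:** The knob did not move when released. The plate lies on the lid, and the glue bottle, tape roll and bin look to be where they started; I checked those three by eye, not by measuring.

**What did not go cleanly:**
- The arm gave way slightly under the knob load, so it moved further per step than I commanded.
- The tool also tilted by up to 5 degrees. The knob carried about 5 N of sideways and 10 N of vertical force just before I let go.
- My drum axis estimate is off by 1–3 mm, since the measured crank radius drifted from 96.5 to 99.6 mm. The drum angles above are therefore approximate.

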